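Clamp a storage jar in a ratchet jar holder, second tooth past the pinch

TASK

Stand the red-lidded pasta jar in the wooden jar holder, upright on its plate against the V-shaped cheek, and let go of it. Then wind the black knob clockwise until the moving jaw pinches the jar against the cheek, and leave the pawl caught on the second tooth that clicks after the moment of pinching (a squeeze of about 8 to 16 N: the tooth before leaves the jar loose, the tooth after crushes it). Let go of the knob, and leave the other things on the counter alone.

Things in the scene. Friction and masses are not known exactly. Their poses are not given: they have to be found in the camera images.
- jar_mid (a point): Centre (half-way up) of the red-lidded glass jar of yellow pasta: a smooth upright cylinder 54 mm across and 115 mm tall, 0.13 to 0.25 kg, z up. It stands on the counter at the start. The lid is fixed on it.
- holder: The jar holder, fixed to the counter: a pale wooden plate 150 mm (its x) by 310 mm (its y, -150 to +160 mm) by 12 mm thick; origin on its underside. At its -y end the knob (axis at x 0, y -85 mm), at its +y end the V cheek, between them the aluminium jaw with a black rubber pad, which slides to +y as the knob is wound. Jaw and cheek stand 60 mm above the counter.
- cheek: The V cheek, black rubber faces opening to the holder's -y; set anew along the holder's y from run to run, then rigid. Origin and axes as seat. When the jar is against it, the jaw's pad stands 10 to 19 mm from the jar at the start; how far is not measured.
- seat (a point): Where the jar's axis stands when the jar is hard against both faces of the V cheek; on the top of the plate, so the centre of a seated jar is 57.5 mm above it. Axes as the holder's: the jaw lies to -y. Best set it down about 5 mm short, to -y: the jaw pushes it home.
- knob_grip (a point): Point to grip, on the knob's axis, 62 mm above the counter; turns with the knob. The grip is an upright black bar, 56 mm long along this point's x, 16 mm thick along its y, from 40 to 80 mm above the counter, a white line on top. Below it a black disc (60 mm across, top at 42 mm) and the steel ratchet wheel (84 mm across, top at 32 mm).
- knob: The knob with its wheel; origin on its vertical axis, 18 mm above the counter, x along the bar. Wind clockwise seen from above: 24 teeth, 0.262 rad a click. Let go, it springs back (anticlockwise) onto the last tooth caught. Free winding takes 0.05 to 0.15 N m; some two thirds of the way from tooth to tooth the pawl drops and the torque vanishes or pulls forward (the click), then it is back to about 0.06. 4 to 7 clicks are needed in all.
- pawl (a point): Pivot of the red sprung pawl that catches the wheel's teeth, on the knob's +x side, below 36 mm. It holds the wheel against turning back. Each click moves the jaw 3.7 mm. Once the jar is pinched, the pad yields on a spring: each further click adds about 8 N of squeeze and 0.11 N m of torque at the knob.
- oatjar: Bystander: a fatter storage jar, 64 mm across, 100 mm tall, yellow lid, oats inside; origin at its underside.
- canister: Bystander: a blue-and-white striped canister, 96 mm across, 154 mm tall; origin at its underside.
- saltpot: Bystander: a small blue-and-white striped pot, 60 mm across, 99 mm tall; origin at its underside.
- bowl: Bystander: a blue bowl, 96 mm across, 50 mm tall; origin at its underside.
- mug: Bystander: a white mug, 76 mm across, 85 mm tall, with a handle; origin at its underside.
- sparelid: Bystander: a loose copper jar lid lying flat, 68 mm across, 12 mm thick; origin at its underside.
- spoon: Bystander: a steel spoon with a wooden handle, lying flat; origin at its underside.
Not all that is in view belongs to the job. What is shaped like the part that bears jar_mid but purple is not meant.

How it is judged (in metres and radians):
On the way, in this order (a step that is already met when the one before it is completed fails the run):
1. the jar stands upright on the holder's plate, within 14 mm of its seat, let go (horizontal distance between jar_mid and seat below 0.014 m and z of jar_mid in the frame of seat between 0.055 and 0.0595 m and angle between jar_mid's own z axis and vertical below 0.08 rad and contact force between the fingers and jar below 0.05 N), for 0.2 s.
2. the knob, in the fingers, has wound the jaw up until the jar bears on the cheek with more than 6 N (contact force between the fingers and knob above 1 N and contact force between cheek and jar above 6 N), for 0.05 s.
At the end, for the whole second after the job is handed in: the jar stands upright (within 0.08 rad) on the plate, its axis within 4 mm of the seat, pressed on the cheek with 6.5 to 19 N, and jar and knob are at rest (horizontal distance between jar_mid and seat below 0.004 m and z of jar_mid in the frame of seat between 0.055 and 0.0595 m and angle between jar_mid's own z axis and vertical below 0.08 rad and contact force between cheek and jar between 6.5 and 19 N and linear speed of jar below 0.01 m/s and angular speed of knob below 0.05 rad/s); the robot touches nothing.
It fails at once if the jar is squeezed against the cheek with more than 25 N (contact force between cheek and jar above 25 N).
It fails at once if another thing on the counter is moved by more than 30 mm (distance of any of oatjar, canister, saltpot, bowl, mug, sparelid, spoon from where it was at the start of the episode above 0.03 m).
It also fails if it takes over 51 s, if anything falls off the work surface, if the arm or the gripper's body presses on something with over 40 N, if the wrist force passes 120 N, or if a joint passes its speed limit or range.

ROBOT

A 6-joint arm with a two-finger parallel gripper is mounted at the origin on the work surface. World frame = base frame: x ahead of the robot, y to its left, z up, the work surface at z = 0. Lengths are in mm, angles in rad, forces in N, time in s.
With the tool pointing down it reaches from about 350 to 775 mm from the base axis. Payload 7.3 kg.
Tool frame: the origin (TCP) lies at the very end of the fingers, on their centre line; the grasp point (between the pads) lies 19 mm behind it; z points along the fingers, y is the line along which they close (so a half turn about z gives the same grasp; the last joint's range is limited). The gripper opens to 92 mm and grips with 3 to 60 N. Pads are 19 mm wide; open, the fingers measure 130 mm over their backs; the gripper's body (75 mm by 190 mm) begins 47 mm behind the grasp point.
Start: joints at [-1.29, 0.342, 1.524, -0, 1.275, -0.146], TCP at [217.353, -477.915, 226.741] pointing down, gripper open.
Joint ranges: [-2.53, 2.53], [-0.77, 2.02], [0.04, 2.7], [-1, 4.14], [0.28, 2.66], [-3.11, 3.11]. Speed limits (rad/s): [2.57, 2.57, 3.14, 3.14, 3.14, 3.14].

INTERFACE

Orientations are given as [roll, pitch, yaw] about the fixed x, y, z axes, in that order (R = Rz(yaw) Ry(pitch) Rx(roll)).
In Python, from plant import * gives the robot as it stands.
- The arm moves only by the tool arm_command, never from a script. Its arguments are lists of equal length, an entry for each row: "gripper": the finger opening in mm, from 0 to 91.8; "dp": the shift along the tool's x, y, z in units of 25 mm (1.0 is 25 mm), a list of three; "twist": the turn about the tool's z in units of 5 degrees (1.0 is 5 degrees). A call has exactly 5 rows; each row shifts and turns the commanded pose from where the row before left it, along the tool's axes as they then stand; what a row does not reach is not made up. A row lasts 1/8 s, in which the tool goes at most 62.5 mm and 10.7 degrees, less where a joint would pass 70% of its speed; a pose out of reach is approached as far as the arm can. A call is refused whole if a number of a shift passes 1 or a number of a turn 1, either way. A call with a gripper value outside its range is refused whole. The fingers move at their own pace and stop on an object; the grip force is fixed at half the most. Time passes only in rows, so rows that do not move let the fingers close, or fill a call up. It gives the time, the measured TCP pose, the force, the opening and the grip force at its end, in the units of the state.
- get_obs(): the state, without advancing time (a new reading comes with each control period).
- capture(name): name is "side" or "top" or "wrist"; returns the picture (480x640x3 uint8, red, green, blue); there is no depth.
- get_calibration(name): a dict with "mtx" (3x3 intrinsics, pixels), "dist_coeffs" ([k1, k2, p1, p2, k3] as OpenCV has them; the pictures are not rectified), "position" and "attitude" of the camera in the world; the wrist camera has in their place "mount" (4x4, takes a point from camera to tool coordinates, whose origin is the TCP and whose axes are the flange's). Camera axes: x right, y down, z forward; pixel columns grow to the right and rows downward; lengths in mm; the calibration is good to about 2 mm. A picture is of the moment at which its call begins: read the wrist's pose just before it. get_calibration takes no time and is no camera call.
- close_job(): hands the job in; it is judged then, once.
The state is a dict: "time": time; "joint_positions": joint angles; "dq": joint speeds; "tau": joint torques, N m; "tool_pos": TCP position; "tcp_rot": TCP orientation; "contact_force": force on the tool from outside, world axes, zero at the start; "moment": the same for the moment, N m; "grip_width": finger opening in mm; "finger_force": force on a finger pad.
Only numpy, scipy, OpenCV 4.12 (cv2) and the standard library are available. Lean on these libraries where they do the work, as an engineer would, in place of code of your own. Each camera call takes 0.05 s, during which the arm holds its last target. There are 200 camera calls.

## Working session

There is one attempt and no reset: what is moved stays moved. The work goes in short steps, Python scripts to look and compute and a tool call to move; the robot and the scene stay as the last step left them, time stands still between calls to the robot, and variables do not carry over. Pictures are saved under pics/ and viewed, at most 10 in all, crops included, and the job is handed in when it is done.

Besides the shell and the picture viewer there is one more tool, called after "Request:" as name(argument=value, ...) on one line, values as JSON. arm_command: Moves the arm, as the interface text tells. Its arguments: {"type":"object","properties":{"gripper":{"type":"array"},"dp":{"type":"array"},"twist":{"type":"array"}},"required":["gripper","dp","twist"]}

```bash
mkdir -p pics; ls
python3 - <<'E'
from plant import *
import cv2
o=get_obs();print({k:o[k] for k in('time','tool_pos','tcp_rot','grip_width','contact_force')})
for n in('top','side'):
    c=get_calibration(n);print(n,c)
    cv2.imwrite(f'pics/{n}0.png',capture(n)[:,:,::-1])
print(get_calibration('wrist'))
E
```

```text
pics
{'time': 0.0, 'tool_pos': array([ 217.22410219, -477.52370418,  226.05500129]), 'tcp_rot': array([-3.14011669e+00, -2.23569599e-04,  4.26770749e-01]), 'grip_width': 91.3608973304424, 'contact_force': array([-0.2073719 ,  0.1855598 , -0.82242066])}
top {'mtx': array([[481.23798845,   0.        , 319.13741043],
       [  0.        , 481.23798845, 241.5845845 ],
       [  0.        ,   0.        ,   1.        ]]), 'dist_coeffs': array([-0.11482403,  0.        ,  0.        ,  0.        ,  0.        ]), 'position': array([ 480.39947202,    4.768961  , 1232.20151222]), 'attitude': array([-3.05267977,  0.01929713, -1.59197531])}
side {'mtx': array([[449.88032217,   0.        , 321.11889661],
       [  0.        , 449.88032217, 244.2631904 ],
       [  0.        ,   0.        ,   1.        ]]), 'dist_coeffs': array([-0.11146011,  0.        ,  0.        ,  0.        ,  0.        ]), 'position': array([-120.83486258,  680.33917782,  628.54823569]), 'attitude': array([-2.10434203,  0.00911204, -2.35962209])}
{'mtx': array([[366.24254678,   0.        , 316.39612412],
       [  0.        , 366.24254678, 237.5744167 ],
       [  0.        ,   0.        ,   1.        ]]), 'dist_coeffs': array([-0.07689712,  0.        ,  0.        ,  0.        ,  0.        ]), 'mount': array([[-2.54634055e-04, -9.56368114e-01, -2.92164279e-01,
         7.90183775e+01],
       [ 9.99999968e-01, -2.47207601e-04, -6.23367771e-05,
        -2.69910077e-01],
       [-1.26083246e-05, -2.92164286e-01,  9.56368146e-01,
        -1.57801881e+02],
       [ 0.00000000e+00,  0.00000000e+00,  0.00000000e+00,
         1.00000000e+00]])}
```

View pics/top0.png

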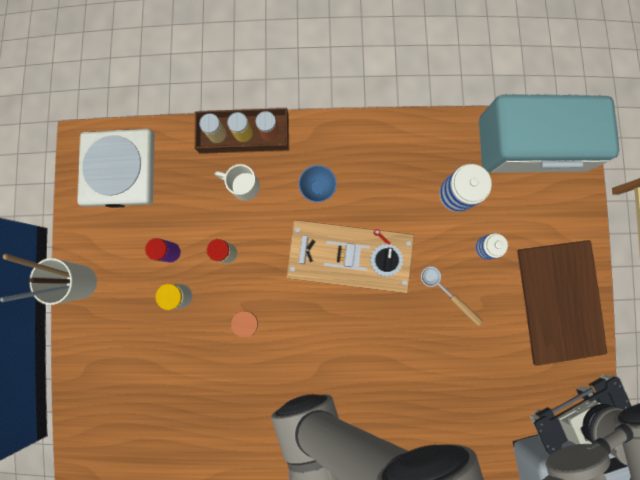

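View pics/side0.png

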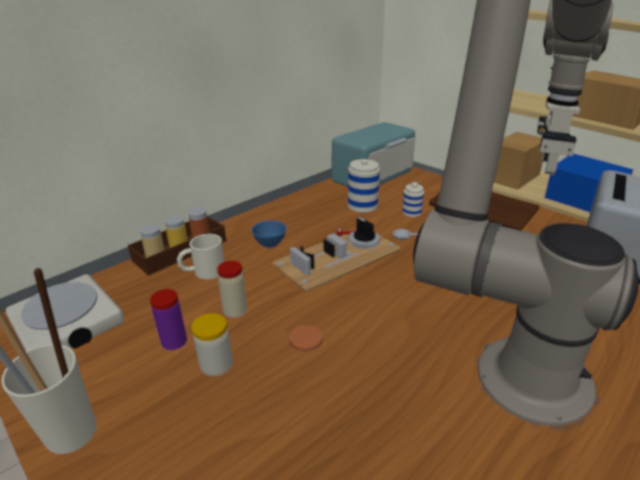

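The top view shows the target jar's lid at (218,250), the purple decoy at (159,250), the holder plate at about (350,257), the knob at (387,260) and the cheek at (305,250). The side view agrees with this layout.

```bash
cat > h.py <<'E'
from plant import *
import cv2, numpy as np
from scipy.spatial.transform import Rotation as Ro
def pose(n,obs=None):
    c=get_calibration(n)
    if n!='wrist': return c,np.array(c['position']),Ro.from_euler('xyz',c['attitude']).as_matrix()
    o=obs; T=np.array(c['mount']); R=Ro.from_euler('xyz',o['tcp_rot']).as_matrix()
    return c,np.array(o['tool_pos'])+R@T[:3,3],R@T[:3,:3]
def cast(n,px,z,obs=None):
    c,p,R=pose(n,obs)
    u=cv2.undistortPoints(np.float64(px).reshape(-1,1,2),c['mtx'],c['dist_coeffs']).reshape(-1,2)
    d=np.c_[u,np.ones(len(u))]@R.T
    return p+d*((z-p[2])/d[:,2])[:,None]
def proj(n,P,obs=None):
    c,p,R=pose(n,obs)
    q=(np.float64(P).reshape(-1,3)-p)@R
    return cv2.projectPoints(q,np.zeros(3),np.zeros(3),c['mtx'],c['dist_coeffs'])[0].reshape(-1,2)
def blob(m):
    cs,_=cv2.findContours(m.astype(np.uint8),cv2.RETR_EXTERNAL,cv2.CHAIN_APPROX_NONE)
    return max(cs,key=cv2.contourArea)
def sub(m,x0,x1,y0,y1):
    k=np.zeros_like(m);k[y0:y1,x0:x1]=m[y0:y1,x0:x1];return k
E
python3 - <<'E'
from h import *
im=cv2.imread('pics/top0.png');hsv=cv2.cvtColor(im,cv2.COLOR_BGR2HSV)
H,S,V=cv2.split(hsv)
red=((H<8)|(H>172))&(S>150)&(V>60)
c=blob(sub(red,195,242,230,270));(x,y),r=cv2.minEnclosingCircle(c);print('lid',x,y,r,cast('top',[(x,y)],115))
c2=blob(sub(red,140,185,230,270));(x,y),r=cv2.minEnclosingCircle(c2);print('purple',cast('top',[(x,y)],115))
print('plate hsv',hsv[280,350],hsv[228,320],'table',hsv[300,350])
pl=(V>185)&(S>60)&(H>10)&(H<28)
c=blob(cv2.morphologyEx(sub(pl,270,430,205,305).astype(np.uint8),cv2.MORPH_CLOSE,np.ones((9,9))))
rc=cv2.minAreaRect(c);b=cv2.boxPoints(rc);print(cv2.contourArea(c),rc)
B=cast('top',b,12);print(B,B.mean(0),[np.linalg.norm(B[i]-B[(i+1)%4]) for i in range(4)])
s=cv2.imread('pics/top0.png')[210:305,275:430]
cv2.imwrite('pics/c1.png',cv2.resize(s,None,fx=5,fy=5,interpolation=cv2.INTER_CUBIC))
E
```

```text
lid 217.46551513671875 249.53448486328125 11.024478912353516 [[567.17067047 263.47928003 115.        ]]
purple [[571.97252082 412.68333821 115.        ]]
plate hsv [ 17 117 186] [ 17 116 203] table [ 14 160 158]
6885.0 ((349.2685241699219, 258.9493103027344), (121.12030792236328, 64.32879638671875), 6.009005546569824)
[[ 482.25302377  113.08353674   12.        ]
 [ 645.10992199   93.29584725   12.        ]
 [ 605.41050677 -213.57892732   12.        ]
 [ 443.51164776 -190.61124724   12.        ]] [544.07127507 -49.45269764  12.        ] [np.float64(164.05463100938678), np.float64(309.4320132635505), np.float64(163.51989138442116), np.float64(306.1558688459335)]
```

View pics/c1.png

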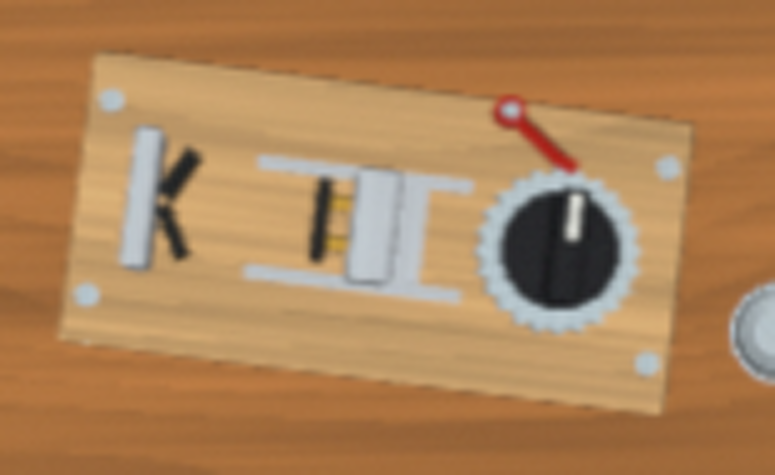

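The crop shows the cheek V opening right at about (165,200), the jaw pad at (320,220), the knob bar roughly along the holder's x, and the plate corners clearly. Next I'll work out the geometry and fly over the holder to look from close by.

```bash
cat >> h.py <<'E'
def plan(p0,y0,p1,y1,n,hz=None):
    """rows (rounded) from pose (xyz,yaw) to pose, straight, n rows, tool down"""
    p=np.array(p0,float);y=y0;out=[];tw=[]
    for i in range(n):
        R=Ro.from_euler('xyz',[np.pi,0,y]).as_matrix()
        d=np.round(R.T@((np.array(p1)-p)/(n-i))/25,2); t=round(-np.degrees(y1-y)/5/(n-i),2)
        out.append(d.tolist());tw.append(t);p=p+R@d*25;y-=np.radians(t*5)
    for i in range(0,n,5): print('dp',out[i:i+5],'tw',tw[i:i+5])
    if np.abs(out).max()>1 or np.abs(tw).max()>1: print('TOO BIG')
    print('end',p.round(1),round(y,4))
E
python3 - <<'E'
from h import *
b=np.array([(95,53),(692,125),(662,412),(60,340)])/5+[275,210]
B=cast('top',b,12);print(B.round(1)); print([np.linalg.norm(B[i]-B[(i+1)%4]).round(1) for i in range(4)])
ex=(B[0]-B[3])+(B[1]-B[2]);ey=(B[0]-B[1])+(B[3]-B[2]);a=np.arctan2(ex[1],ex[0]);b2=np.arctan2(-ey[0],ey[1]);print('ang',a,b2)
plan([217,-478,226],.427,[540,-30,226],1.45,20)
E
```

```text
[[ 645.1   89.2   12. ]
 [ 601.  -214.8   12. ]
 [ 455.7 -194.2   12. ]
 [ 498.9  109.4   12. ]]
[np.float64(307.2), np.float64(146.8), np.float64(306.7), np.float64(147.6)]
ang -0.13897813246613094 -0.14254218620461348
dp [[0.96, -0.55, -0.0], [0.99, -0.5, -0.0], [1.01, -0.45, -0.0], [1.03, -0.39, -0.0], [1.05, -0.34, -0.0]] tw [np.float64(-0.59), np.float64(-0.59), np.float64(-0.59), np.float64(-0.59), np.float64(-0.59)]
dp [[1.07, -0.29, -0.0], [1.08, -0.23, -0.0], [1.09, -0.18, -0.0], [1.1, -0.12, -0.0], [1.1, -0.06, -0.0]] tw [np.float64(-0.58), np.float64(-0.59), np.float64(-0.58), np.float64(-0.59), np.float64(-0.58)]
dp [[1.1, -0.01, -0.0], [1.1, 0.05, 0.0], [1.1, 0.11, 0.0], [1.09, 0.16, 0.0], [1.08, 0.22, 0.0]] tw [np.float64(-0.59), np.float64(-0.58), np.float64(-0.59), np.float64(-0.58), np.float64(-0.59)]
dp [[1.07, 0.27, 0.0], [1.06, 0.33, 0.0], [1.04, 0.38, 0.0], [1.02, 0.43, 0.0], [0.99, 0.48, 0.0]] tw [np.float64(-0.58), np.float64(-0.59), np.float64(-0.58), np.float64(-0.59), np.float64(-0.58)]
TOO BIG
end [539.9 -30.  226. ] 1.4498
```

Request:
arm_command(gripper=[91,91,91,91,91], dp=[[0.96,-0.55,0],[0.98,-0.5,0],[1,-0.45,0],[1,-0.4,0],[1,-0.35,0]], twist=[-0.6,-0.6,-0.6,-0.6,-0.6])

```text
time: 0.72
tool_pos: [295.9, -365.7, 226.4]
tcp_rot: [-3.141, -0.0, 0.69]
contact_force: [-0.9, -0.8, 0.3]
grip_width: 91.1
finger_force: 0.0
```

Request:
arm_command(gripper=[91,91,91,91,91], dp=[[1,-0.3,0],[1,-0.25,0],[1,-0.2,0],[1,-0.1,0],[1,-0.05,0]], twist=[-0.6,-0.6,-0.6,-0.6,-0.6])

```text
time: 1.35
tool_pos: [367.9, -260.6, 226.4]
tcp_rot: [-3.141, -0.0, 0.952]
contact_force: [0.8, -0.2, -0.8]
grip_width: 91.1
finger_force: 0.0
```

Request:
arm_command(gripper=[91,91,91,91,91], dp=[[1,0,0],[1,0.05,0],[1,0.1,0],[1,0.15,0],[1,0.2,0]], twist=[-0.6,-0.6,-0.6,-0.6,-0.6])

```text
time: 1.98
tool_pos: [440.5, -157.8, 226.4]
tcp_rot: [-3.141, -0.0, 1.214]
contact_force: [-0.0, 0.2, -0.4]
grip_width: 91.0
finger_force: 0.0
```

Request:
arm_command(gripper=[91,91,91,91,91], dp=[[1,0.25,0],[1,0.3,0],[1,0.4,0],[1,0.4,0],[1,0.5,0]], twist=[-0.6,-0.6,-0.6,-0.6,-0.6])

```text
time: 2.6
tool_pos: [516.6, -48.0, 226.3]
tcp_rot: [-3.141, 0.0, 1.476]
contact_force: [0.8, -0.4, -0.2]
grip_width: 91.2
finger_force: 0.0
```

Run:
```python
from h import *
import json
o=get_obs();im=capture('wrist');cv2.imwrite('pics/w1.png',im[:,:,::-1])
json.dump({k:np.array(o[k]).tolist() for k in('tool_pos','tcp_rot','time')},open('w1.json','w'));print(open('w1.json').read(),o['joint_positions'])
```

```text
{"tool_pos": [516.6155049997775, -47.988044479748524, 226.32294327083724], "tcp_rot": [-3.1407105220587086, 1.6902685552988572e-05, 1.4756949088625593], "time": 2.6} [-2.40323114e-01  3.31598730e-01  1.54068086e+00 -1.51158243e-04
  1.27018346e+00 -1.45176867e-01]
```

View pics/w1.png

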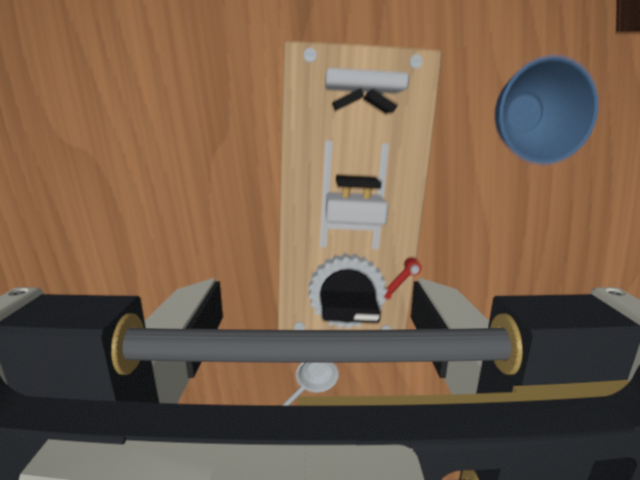

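The wrist picture shows the plate's far corners at (286,42) and (440,51), the V bars at (348,99) and (381,101), the jaw pad at (358,181), and the wheel at (348,290) with the bar's white line at (367,317).

```bash
cat > m.py <<'E'
from h import *
import json
o=json.load(open('w1.json'));im=cv2.imread('pics/w1.png')
H,S,V=cv2.split(cv2.cvtColor(im,cv2.COLOR_BGR2HSV))
print('corners',cast('wrist',[(286,42),(440,51)],12,o).round(1).tolist())
a=-0.141;ex=np.array([np.cos(a),np.sin(a)]);ey=np.array([-np.sin(a),np.cos(a)])
C=cast('wrist',[(286,42),(440,51)],12,o)[:,:2];d=C[1]-C[0];print('angle wrist',np.arctan2(d[1],d[0]),np.hypot(*d))
t=cast('top',np.array([(95,53),(692,125),(662,412),(60,340)])/5+[275,210],12)[:,:2].mean(0)
O=(C.mean(0)-ey*160 + t-ey*5)/2;print('origins',C.mean(0)-ey*160,t-ey*5)
blk=(V<60)
L=lambda P:np.c_[(P[:,:2]-O)@ex,(P[:,:2]-O)@ey].round(1).tolist()
for nm,bx in(('Vl',(325,364,85,118)),('Vr',(364,405,85,118)),('pad',(325,390,170,192))):
    m=sub(blk,*bx);c=blob(m);r=cv2.minAreaRect(c);b=cv2.boxPoints(r)
    print(nm,cv2.contourArea(c),b.round(1).tolist(),'holder',L(cast('wrist',b,60,o)))
w=sub((V>200)&(S<40),350,390,305,325);r=cv2.minAreaRect(blob(w));b=cv2.boxPoints(r);print('white',b.round(1).tolist(),L(cast('wrist',b,80,o)))
print('knob px for holder (0,-85)',proj('wrist',[*(O-85*ey),32],o),proj('top',[*(O-85*ey),32]))
E
python3 m.py
python3 - <<'E'
from h import *
im=cv2.imread('pics/w1.png')[30:330,270:450]
cv2.imwrite('pics/c2.png',cv2.resize(im[:,:],None,fx=2,fy=2,interpolation=cv2.INTER_CUBIC)[:600])
E
```

```text
corners [[502.7, 110.4, 12.0], [646.4, 90.2, 12.0]]
angle wrist -0.1400405185182227 145.15282883777408
origins [552.09720365 -58.1192604 ] [549.46415639 -57.54178847]
Vl 199.5 [[332.0, 102.0], [360.0, 88.0], [363.6000061035156, 95.19999694824219], [335.6000061035156, 109.19999694824219]] holder [[-27.1, 104.8], [-4.4, 117.1], [-1.0, 111.6], [-23.8, 99.1]]
Vr 328.0 [[363.3999938964844, 97.9000015258789], [370.6000061035156, 87.0999984741211], [396.70001220703125, 104.5], [389.5, 115.30000305175781]] holder [[-1.0, 109.4], [4.4, 118.3], [27.5, 105.7], [22.2, 96.5]]
pad 354.0 [[336.5, 185.39999389648438], [337.0, 175.60000610351562], [379.5, 177.6999969482422], [379.0, 187.5]] holder [[-19.1, 34.5], [-19.2, 43.2], [18.4, 43.2], [18.8, 34.4]]Traceback (most recent call last):
  File "m.py", line 15, in <module>
    w=sub((V>200)&(S<40),350,390,305,325);r=cv2.minAreaRect(blob(w));b=cv2.boxPoints(r);print('white',b.round(1).tolist(),L(cast('wrist',b,80,o)))
                                                            ~~~~^^^
  File "h.py", line 20, in blob
    return max(cs,key=cv2.contourArea)
ValueError: max() iterable argument is empty
```

Run:
```python
from h import *
plan([516.6,-48,226.3],1.476,[565,165,226],1.43,10)
```

```text
dp [[0.87, 0.11, 0.0], [0.87, 0.11, 0.0], [0.87, 0.1, 0.0], [0.87, 0.1, 0.0], [0.87, 0.1, 0.0]] tw [np.float64(0.05), np.float64(0.05), np.float64(0.05), np.float64(0.05), np.float64(0.05)]
dp [[0.87, 0.09, 0.0], [0.87, 0.09, 0.0], [0.86, 0.09, 0.0], [0.87, 0.08, 0.01], [0.87, 0.08, 0.0]] tw [np.float64(0.06), np.float64(0.05), np.float64(0.06), np.float64(0.05), np.float64(0.06)]
end [565.1 165.1 226. ] 1.4297
```

View pics/c2.png

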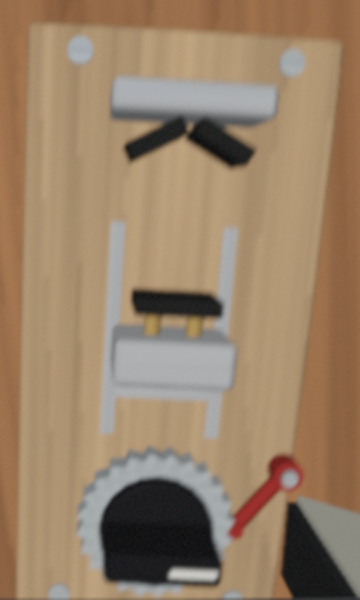

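The enlargement shows the V bars with a little of their sides visible, and the pad clear of them. The seat is at about holder y = 80. I'm moving on to look at the jar.

Request:
arm_command(gripper=[91,91,91,91,91], dp=[[0.87,0.11,0],[0.87,0.11,0],[0.87,0.1,0],[0.87,0.1,0],[0.87,0.1,0]], twist=[0.05,0.05,0.05,0.05,0.05])

```text
time: 3.28
tool_pos: [540.6, 58.5, 226.3]
tcp_rot: [-3.141, 0.0, 1.452]
contact_force: [-0.5, -0.0, 0.5]
grip_width: 91.0
finger_force: 0.0
```

Request:
arm_command(gripper=[91,91,91,91,91], dp=[[0.87,0.09,0],[0.87,0.09,0],[0.87,0.09,0],[0.87,0.08,0],[0.87,0.08,0]], twist=[0.05,0.05,0.06,0.05,0.05])

```text
time: 3.9
tool_pos: [565.2, 164.9, 226.2]
tcp_rot: [-3.141, 0.0, 1.429]
contact_force: [-0.3, 0.5, 0.3]
grip_width: 90.7
finger_force: 0.0
```

Run:
```python
from h import *
o=get_obs();im=capture('wrist')[:,:,::-1];cv2.imwrite('pics/w2.png',im)
H,S,V=cv2.split(cv2.cvtColor(im,cv2.COLOR_BGR2HSV))
red=((H<8)|(H>172))&(S>150)&(V>60)
p=proj('wrist',[567,263.5,115],o)[0];print(o['tool_pos'],o['tcp_rot'],p)
x,y=p.astype(int)
c=blob(sub(red,x-45,x+45,max(y-60,0),y+60));(u,v),r=cv2.minEnclosingCircle(c);e=cv2.fitEllipse(c);print(u,v,r,e)
J=cast('wrist',[(u,v),e[0]],115,o);print(J.round(1))
plan([565.1,165.1,226],1.43,[*J[0][:2],226],1.43,5)
```

```text
[565.19265325 164.88240697 226.24439726] [-3.14071469e+00  4.86645287e-04  1.42897033e+00] [299.44109241  98.97341307]
301.707763671875 95.60408020019531 38.747314453125 ((301.2016906738281, 95.65860748291016), (73.47538757324219, 76.51182556152344), 176.6129913330078)
[[568.9 265.5 115. ]
 [568.5 265.5 115. ]]
dp [[0.8, -0.08, -0.0], [0.8, -0.08, -0.0], [0.8, -0.08, -0.0], [0.8, -0.09, -0.0], [0.8, -0.08, -0.0]] tw [np.float64(-0.0), np.float64(-0.0), np.float64(-0.0), np.float64(-0.0), np.float64(-0.0)]
end [569.  265.5 226. ] 1.43
```

Request:
arm_command(gripper=[91,91,91,91,91], dp=[[0.8,-0.08,0.4],[0.8,-0.08,0.4],[0.8,-0.08,0.4],[0.8,-0.08,0.4],[0.82,-0.08,0.4]], twist=[0,0,0,0,0])

```text
time: 4.58
tool_pos: [569.5, 266.8, 175.8]
tcp_rot: [-3.141, 0.0, 1.43]
contact_force: [-0.4, -0.6, 0.6]
grip_width: 91.1
finger_force: 0.0
```

Request:
arm_command(gripper=[91,91,91,91,91], dp=[[0,0,0.9],[0,0,0.9],[0,0,0.9],[0,0,0.9],[0,0,0.8]], twist=[0,0,0,0,0])

```text
time: 5.2
tool_pos: [569.4, 266.1, 65.4]
tcp_rot: [-3.141, 0.0, 1.43]
contact_force: [0.0, 0.1, -0.1]
grip_width: 91.2
finger_force: 0.0
```

Request:
arm_command(gripper=[40,40,40,40,40], dp=[[0,0,0],[0,0,0],[0,0,0],[0,0,0],[0,0,0]], twist=[0,0,0,0,0])

```text
time: 5.82
tool_pos: [569.9, 265.5, 67.3]
tcp_rot: [3.141, -0.0, 1.429]
contact_force: [-0.5, 0.2, 2.6]
grip_width: 53.7
finger_force: 29.9
```

Run:
```python
from h import *
plan([569.5,266.1,150],1.43,[561.5,17.5,150],1.43,10)
```

```text
dp [[-0.99, 0.11, 0.0], [-0.99, 0.11, 0.0], [-0.99, 0.11, 0.0], [-0.99, 0.11, 0.0], [-0.99, 0.11, 0.0]] tw [np.float64(-0.0), np.float64(-0.0), np.float64(-0.0), np.float64(-0.0), np.float64(-0.0)]
dp [[-0.99, 0.11, 0.0], [-0.99, 0.1, 0.0], [-0.99, 0.11, 0.0], [-0.99, 0.1, 0.0], [-0.98, 0.11, 0.0]] tw [np.float64(-0.0), np.float64(-0.0), np.float64(-0.0), np.float64(-0.0), np.float64(-0.0)]
end [561.5  17.5 150. ] 1.43
```

Request:
arm_command(gripper=[40,40,40,40,40], dp=[[0,0,-0.5],[0,0,-0.7],[0,0,-0.7],[0,0,-0.7],[0,0,-0.8]], twist=[0,0,0,0,0])

```text
time: 6.45
tool_pos: [569.5, 265.4, 153.2]
tcp_rot: [3.141, -0.0, 1.429]
contact_force: [-1.1, 0.5, -1.1]
grip_width: 53.7
finger_force: 29.9
```

Request:
arm_command(gripper=[40,40,40,40,40], dp=[[-0.99,0.11,0],[-0.99,0.11,0],[-0.99,0.11,0],[-0.99,0.11,0],[-0.99,0.11,0]], twist=[0,0,0,0,0])

```text
time: 7.08
tool_pos: [565.9, 140.1, 152.8]
tcp_rot: [3.141, -0.0, 1.43]
contact_force: [0.3, 0.2, -1.7]
grip_width: 53.8
finger_force: 29.9
```

Request:
arm_command(gripper=[40,40,40,40,40], dp=[[-0.99,0.11,0],[-0.99,0.1,0],[-0.99,0.11,0],[-0.99,0.1,0],[-0.98,0.11,0]], twist=[0,0,0,0,0])

```text
time: 7.7
tool_pos: [561.6, 16.0, 152.8]
tcp_rot: [3.141, 0.0, 1.429]
contact_force: [0.4, -0.4, -1.5]
grip_width: 53.6
finger_force: 29.9
```

Run:
```python
from h import *
o=get_obs();im=capture('wrist')[:,:,::-1];t=capture('top')[:,:,::-1];s=capture('side')[:,:,::-1];cv2.imwrite('pics/w3.png',im);cv2.imwrite('pics/t3.png',t);cv2.imwrite('pics/s3.png',s)
print(o['tool_pos'],o['contact_force'],o['time'])
a=np.zeros((560,800,3),np.uint8)
a[:280,:440]=cv2.resize(t[200:300,270:427],(440,280),interpolation=cv2.INTER_CUBIC)
a[280:,:440]=cv2.resize(s[180:290,250:423],(440,280),interpolation=cv2.INTER_CUBIC)
a[:270,440:]=cv2.resize(im,(360,270));cv2.imwrite('pics/c3.png',a)
```

```text
[561.5834724   15.95958188 152.75612563] [ 0.42310794 -0.35698955 -1.53526506] 7.7
```

View pics/c3.png

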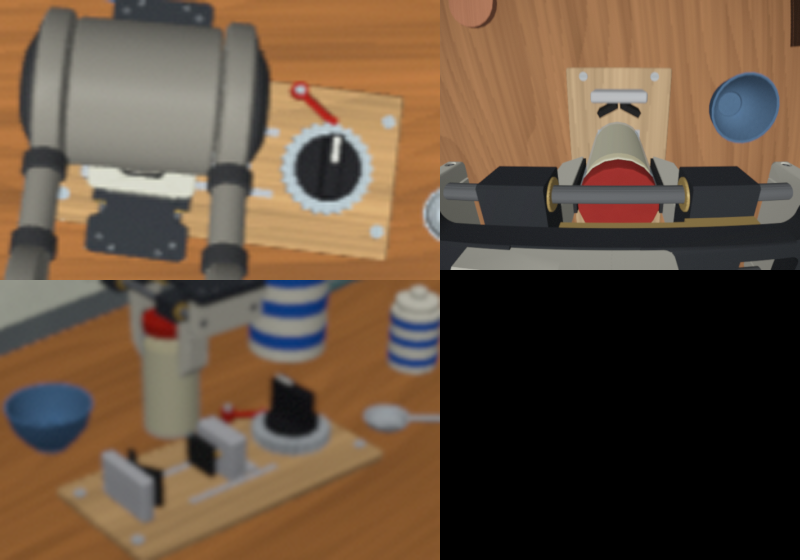

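The picture shows the jar held upright above the holder, in line with the V seen in the wrist image near (317,190). I'll re-measure the V relative to the tool from here.

Run:
```python
from h import *
o=dict(tool_pos=np.array([561.58,15.96,152.76]),tcp_rot=[np.pi,0,1.4295])
im=cv2.imread('pics/w3.png');V=im.max(2)
a=-0.141;ex=np.array([np.cos(a),np.sin(a)]);ey=np.array([-np.sin(a),np.cos(a)]);O=np.array([550.8,-57.8])
L=lambda P:np.c_[(P[:,:2]-O)@ex,(P[:,:2]-O)@ey].round(1).tolist()
n,lab,st,ce=cv2.connectedComponentsWithStats(sub(V<60,270,365,170,222).astype(np.uint8))
for i in range(1,n):
    if st[i,4]>80:
        m=(lab==i);c=blob(m);b=cv2.boxPoints(cv2.minAreaRect(c));print(st[i],b.round(1).tolist(),L(cast('wrist',b,60,o)))
print('tcp',L(np.array([[561.58,15.96,0]])))
C=cast('wrist',np.array([[(567-440)/360*640,68/270*480],[(671-440)/360*640,68/270*480]]),12,o);print('corners',L(C))
crop=im[150:240,250:390];cv2.imwrite('pics/c4.png',cv2.resize(crop,None,fx=5,fy=5,interpolation=cv2.INTER_CUBIC))
```

```text
[281 185  34  23 435] [[277.6000061035156, 195.6999969482422], [310.5, 178.39999389648438], [316.79998779296875, 190.3000030517578], [283.8999938964844, 207.60000610351562]] [[-26.8, 107.6], [-3.9, 119.6], [0.3, 111.3], [-22.7, 99.2]]
[321 185  35  23 440] [[318.20001220703125, 190.1999969482422], [324.6000061035156, 178.3000030517578], [357.79998779296875, 196.0], [351.3999938964844, 208.0]] [[1.3, 111.4], [5.6, 119.6], [28.7, 107.4], [24.5, 98.9]]
tcp [[0.3, 74.5]]
corners [[-71.2, 158.6], [74.1, 158.6]]
```

View pics/c4.png

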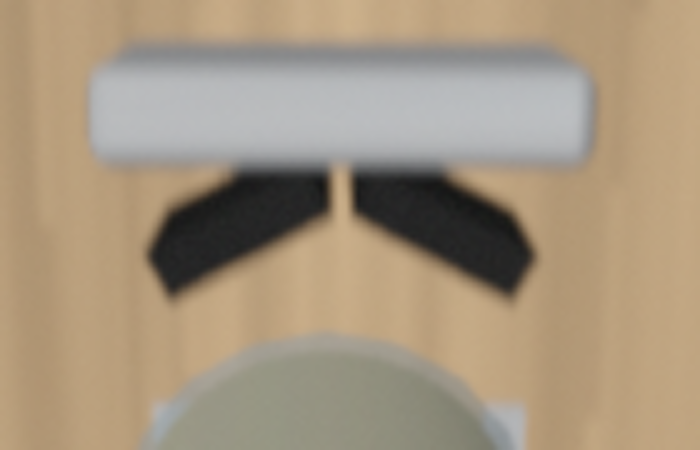

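The V is symmetric about holder x ≈ +1 mm and the seat is at y ≈ 81, with the jar now at about 74.5. I'll nudge it slightly and lower it.

Request:
arm_command(gripper=[40,40,40,40,40], dp=[[0.06,0.03,0.6],[0,0,0.8],[0,0,0.8],[0,0,0.65],[0,0,0]], twist=[0,0,0,0,0])

```text
time: 8.48
tool_pos: [561.7, 19.0, 79.1]
tcp_rot: [-3.139, 0.0, 1.43]
contact_force: [0.3, 0.3, -1.9]
grip_width: 53.6
finger_force: 30.0
```

Request:
arm_command(gripper=[58,64,75,91,91], dp=[[0,0,0],[0,0,0],[0,0,0],[0,0,0],[0,0,0]], twist=[0,0,0,0,0])

```text
time: 9.1
tool_pos: [562.5, 18.1, 80.6]
tcp_rot: [3.141, 0.0, 1.429]
contact_force: [0.4, 0.9, -0.4]
grip_width: 88.4
finger_force: 0.0
```

Request:
arm_command(gripper=[91,91,91,91,91], dp=[[0,0,-0.7],[0,0,-1],[0,0,-1],[0,0,-1],[0,0,-0.5]], twist=[0,0,0,0,0])

```text
time: 9.72
tool_pos: [562.9, 18.1, 186.8]
tcp_rot: [3.139, -0.0, 1.429]
contact_force: [-0.3, -0.6, -0.5]
grip_width: 91.0
finger_force: 0.0
```

Run:
```python
from h import *
plan([562.5,18.3,187],1.43,[539.7,-142,187],3.02,20)
```

```text
dp [[-0.32, -0.0, -0.0], [-0.32, -0.03, -0.0], [-0.32, -0.05, -0.0], [-0.32, -0.08, -0.0], [-0.31, -0.1, -0.0]] tw [np.float64(-0.91), np.float64(-0.91), np.float64(-0.91), np.float64(-0.91), np.float64(-0.91)]
dp [[-0.3, -0.13, -0.0], [-0.29, -0.15, -0.0], [-0.27, -0.17, -0.0], [-0.26, -0.19, -0.0], [-0.24, -0.21, -0.0]] tw [np.float64(-0.91), np.float64(-0.91), np.float64(-0.91), np.float64(-0.91), np.float64(-0.91)]
dp [[-0.23, -0.23, -0.0], [-0.21, -0.25, -0.0], [-0.19, -0.26, -0.0], [-0.17, -0.28, -0.0], [-0.14, -0.29, -0.0]] tw [np.float64(-0.91), np.float64(-0.91), np.float64(-0.91), np.float64(-0.91), np.float64(-0.91)]
dp [[-0.12, -0.3, -0.0], [-0.1, -0.31, -0.0], [-0.07, -0.32, -0.0], [-0.04, -0.32, -0.0], [-0.02, -0.32, -0.0]] tw [np.float64(-0.91), np.float64(-0.92), np.float64(-0.91), np.float64(-0.92), np.float64(-0.91)]
end [ 539.7 -142.   187. ] 3.02
```

Request:
arm_command(gripper=[91,91,91,91,91], dp=[[-0.32,0,0],[-0.32,-0.03,0],[-0.32,-0.05,0],[-0.32,-0.08,0],[-0.31,-0.1,0]], twist=[-0.91,-0.91,-0.91,-0.91,-0.91])

```text
time: 10.35
tool_pos: [556.3, -22.2, 184.8]
tcp_rot: [-3.141, -0.0, 1.829]
contact_force: [-0.7, 0.1, -0.3]
grip_width: 91.1
finger_force: 0.0
```

Request:
arm_command(gripper=[91,91,91,91,91], dp=[[-0.3,-0.13,0],[-0.29,-0.15,0],[-0.27,-0.17,0],[-0.26,-0.19,0],[-0.24,-0.21,0]], twist=[-0.91,-0.91,-0.91,-0.91,-0.91])

```text
time: 10.98
tool_pos: [550.5, -62.1, 184.8]
tcp_rot: [-3.141, -0.001, 2.226]
contact_force: [0.0, 0.3, -0.3]
grip_width: 91.2
finger_force: 0.0
```

Request:
arm_command(gripper=[91,91,91,91,91], dp=[[-0.23,-0.23,0],[-0.21,-0.25,0],[-0.19,-0.26,0],[-0.17,-0.28,0],[-0.14,-0.29,0]], twist=[-0.91,-0.91,-0.91,-0.91,-0.91])

```text
time: 11.6
tool_pos: [544.9, -102.3, 184.9]
tcp_rot: [-3.141, -0.001, 2.623]
contact_force: [1.1, 0.1, 0.4]
grip_width: 91.1
finger_force: 0.0
```

Request:
arm_command(gripper=[91,91,91,91,91], dp=[[-0.12,-0.3,0],[-0.1,-0.31,0],[-0.07,-0.32,0],[-0.04,-0.32,0],[-0.02,-0.32,0]], twist=[-0.91,-0.92,-0.91,-0.92,-0.91])

```text
time: 12.22
tool_pos: [539.2, -142.3, 184.8]
tcp_rot: [3.141, -0.001, 3.022]
contact_force: [0.7, -0.2, 0.5]
grip_width: 91.1
finger_force: 0.0
```

Run:
```python
from h import *
import json
o=get_obs();im=capture('wrist')[:,:,::-1];cv2.imwrite('pics/w4.png',im)
t=capture('top')[:,:,::-1];cv2.imwrite('pics/t4.png',t)
json.dump({k:np.array(o[k]).tolist() for k in('tool_pos','tcp_rot','time')},open('w4.json','w'));print(open('w4.json').read(),o['joint_positions'].round(2))
```

```text
{"tool_pos": [539.1743402456331, -142.27747795849973, 184.84185127783758], "tcp_rot": [3.1413482698855386, -0.0010580552252765774, 3.0220627364121206], "time": 12.225} [-0.4   0.44  1.5  -0.    1.21 -1.85]
```

View pics/w4.png

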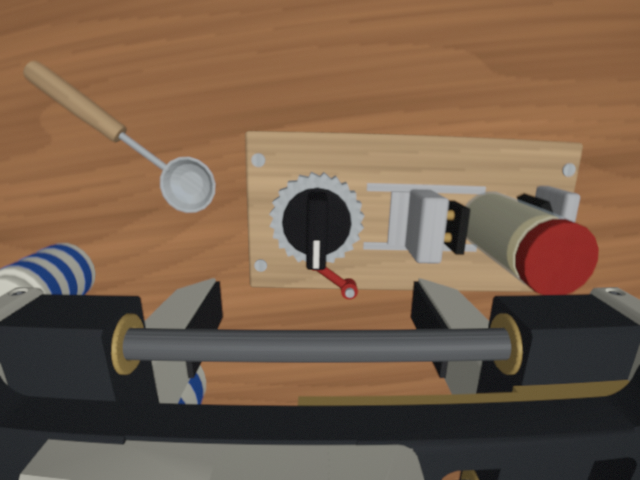

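The wrist image shows the jar upright between pad and V, and the knob wheel at (317,221) with its bar nearly along the tool x axis and the white line at (316,254).

Run:
```python
from h import *
import json
o=json.load(open('w4.json'));im=cv2.imread('pics/w4.png')
H,S,V=cv2.split(cv2.cvtColor(im,cv2.COLOR_BGR2HSV))
w=cv2.morphologyEx(sub((S<60)&(V>100)|(V<70),262,372,168,272).astype(np.uint8),cv2.MORPH_OPEN,np.ones((5,5)))
(u,v),r=cv2.minEnclosingCircle(blob(w));W=cast('wrist',[(u,v)],32,o)[0];print('wheel',u,v,r,W)
m=sub((V>190)&(S<60),300,335,236,275);b=cv2.boxPoints(cv2.minAreaRect(blob(m)));P=cast('wrist',b,80,o);c=P.mean(0)
i=np.argmax([np.linalg.norm(P[1]-P[0]),np.linalg.norm(P[2]-P[1])]);d=P[i+1]-P[i];print('white',b.round(1).tolist(),c,'dir',np.degrees(np.arctan2(d[1],d[0])),np.linalg.norm(d))
e=c-W;print('wheel->white',np.degrees(np.arctan2(e[1],e[0])),np.hypot(e[0],e[1]))
# red lid of the jar vs V
R=((H<8)|(H>172))&(S>150)&(V>60)
c=blob(sub(R,500,620,200,310));(u,v),rr=cv2.minEnclosingCircle(c);J=cast('wrist',[(u,v)],127,o)[0]
a=-0.141;ex=np.array([np.cos(a),np.sin(a)]);ey=np.array([-np.sin(a),np.cos(a)]);O=np.array([550.8,-57.8])
print('jar',J,(J[:2]-O)@ex,(J[:2]-O)@ey,'wheel',(W[:2]-O)@ex,(W[:2]-O)@ey)
```

```text
wheel 316.171875 219.96875 48.13596725463867 [ 538.26081251 -142.22004343   32.        ]
white [[314.0, 241.0], [318.0, 241.0], [318.0, 267.0], [314.0, 267.0]] [ 552.87515539 -144.06561175   80.        ] dir -6.78887498974755 20.92823194657571
wheel->white -7.197481890515411 14.73041548344882
jar [556.47430567  12.78595739 127.        ] -4.301681125138647 70.68288806072042 wheel -0.550924098024438 -85.34442827903489
```

Request:
arm_command(gripper=[50,50,50,50,50], dp=[[0,0,0.6],[0,0,0.8],[0,0,0.9],[0,0,0.9],[0,0,0.8]], twist=[0,0,0,0,0])

```text
time: 12.95
tool_pos: [538.8, -141.4, 83.4]
tcp_rot: [3.141, -0.002, 3.018]
contact_force: [0.2, -0.1, -1.1]
grip_width: 50.6
finger_force: 0.0
```

Request:
arm_command(gripper=[50,50,50,50,50], dp=[[0,0,0.6],[0,0,0.6],[0,0,0.3],[0,0,0],[0,0,0]], twist=[0,0,0,0,0])

```text
time: 13.58
tool_pos: [539.9, -142.3, 48.5]
tcp_rot: [-3.141, 0.001, 3.019]
contact_force: [-0.6, -0.4, -0.4]
grip_width: 50.1
finger_force: 0.0
```

Request:
arm_command(gripper=[5,5,5,5,5], dp=[[0,0,0],[0,0,0],[0,0,0],[0,0,0],[0,0,0]], twist=[0,0,0,0,0])

```text
time: 14.2
tool_pos: [539.5, -142.1, 48.0]
tcp_rot: [3.141, 0.0, 3.019]
contact_force: [-0.7, 0.1, 1.2]
grip_width: 15.8
finger_force: 29.8
```

Run:
```python
from h import *
o=get_obs();print({k:o[k] for k in('time','tool_pos','tcp_rot','contact_force','moment','tau','grip_width')})
```

```text
{'time': 14.2, 'tool_pos': array([ 539.52095912, -142.07686862,   48.03460978]), 'tcp_rot': array([3.14145571e+00, 5.75968319e-05, 3.01901108e+00]), 'contact_force': array([-0.65076015,  0.07504064,  1.18070232]), 'moment': array([ 0.17589341, -0.08131467, -0.18531002]), 'tau': array([-2.43973418e-02, -4.95131457e+01, -1.85588694e+01, -2.73081036e-01,
       -6.20818301e-02, -2.11106725e-01]), 'grip_width': 15.819439305124652}
```

Request:
arm_command(gripper=[5,5,5,5,5], dp=[[0,0,0],[0,0,0],[0,0,0],[0,0,0],[0,0,0]], twist=[0.75,0.75,0.75,0.75,0])

```text
time: 14.82
tool_pos: [539.5, -142.1, 48.1]
tcp_rot: [-3.142, 0.0, 2.758]
contact_force: [-0.6, -0.1, 2.3]
grip_width: 15.9
finger_force: 29.9
```

```bash
cat > rd.py <<'E'
from h import *
import time
for i in range(3):
    o=get_obs();print(round(o['time'],3),o['tool_pos'].round(2),round(o['tcp_rot'][2],4),'F',o['contact_force'].round(2),'M',o['moment'].round(3),'t6',o['tau'][5].round(3),'q6',o['joint_positions'][5].round(4),o['grip_width'].round(1))
    if i<2: im=capture('top' if i else 'wrist');cv2.imwrite(f"pics/r{i}_{o['time']:.2f}.png",im[:,:,::-1])
E
python3 rd.py
```

```text
Traceback (most recent call last):
  File "rd.py", line 4, in <module>
    o=get_obs();print(round(o['time'],3),o['tool_pos'].round(2),round(o['tcp_rot'][2],4),'F',o['contact_force'].round(2),'M',o['moment'].round(3),'t6',o['tau'][5].round(3),'q6',o['joint_positions'][5].round(4),o['grip_width'].round(1))
                                                                                                                                                                                                                  ^^^^^^^^^^^^^^^^^^^^^
AttributeError: 'float' object has no attribute 'round'
```

Request:
arm_command(gripper=[5,5,5,5,5], dp=[[0,0,0],[0,0,0],[0,0,0],[0,0,0],[0,0,0]], twist=[0.75,0.75,0.75,0.75,0])

```text
time: 15.45
tool_pos: [539.5, -142.1, 48.1]
tcp_rot: [-3.142, -0.0, 2.497]
contact_force: [-1.0, 0.5, 2.2]
grip_width: 15.7
finger_force: 29.9
```

```bash
python3 rd.py
```

```text
Traceback (most recent call last):
  File "rd.py", line 4, in <module>
    o=get_obs();print(round(o['time'],3),o['tool_pos'].round(2),round(o['tcp_rot'][2],4),'F',o['contact_force'].round(2),'M',o['moment'].round(3),'t6',o['tau'][5].round(3),'q6',o['joint_positions'][5].round(4),o['grip_width'].round(1))
                                                                                                                                                                                                                  ^^^^^^^^^^^^^^^^^^^^^
AttributeError: 'float' object has no attribute 'round'
```

```bash
sed -i "s/,o\['grip_width'\].round(1))/)/" rd.py; python3 rd.py
```

```text
15.45 [ 539.48 -142.14   48.06] 2.4973 F [-1.03  0.5   2.22] M [ 0.06  -0.031 -0.245] t6 0.073 q6 -1.3215
15.5 [ 539.45 -142.13   48.02] 2.4977 F [-1.42  0.12  1.97] M [ 0.056 -0.032 -0.263] t6 -0.161 q6 -1.3219
15.55 [ 539.49 -142.15   48.06] 2.4975 F [-1.16 -0.03  2.37] M [ 0.035  0.021 -0.247] t6 -0.238 q6 -1.3217
```

Request:
arm_command(gripper=[5,5,5,5,5], dp=[[0,0,0],[0,0,0],[0,0,0],[0,0,0],[0,0,0]], twist=[0.4,0.4,0.4,0.3,0])

```text
time: 16.18
tool_pos: [539.5, -142.1, 48.0]
tcp_rot: [-3.142, 0.0, 2.365]
contact_force: [-1.2, 1.3, 4.1]
grip_width: 16.1
finger_force: 29.9
```

```bash
python3 rd.py
```

```text
16.175 [ 539.5  -142.13   48.02] 2.3646 F [-1.17  1.26  4.14] M [0.139 0.062 0.036] t6 0.226 q6 -1.1887
16.225 [ 539.5  -142.17   48.04] 2.3649 F [-1.07  0.96  4.63] M [0.145 0.116 0.087] t6 0.133 q6 -1.189
16.275 [ 539.52 -142.16   48.04] 2.365 F [-1.5   0.46  3.53] M [0.098 0.068 0.116] t6 0.097 q6 -1.1892
```

Request:
arm_command(gripper=[5,5,5,5,5], dp=[[0,0,0],[0,0,0],[0,0,0],[0,0,0],[0,0,0]], twist=[0.4,0.4,0.4,0.3,0])

```text
time: 16.9
tool_pos: [539.5, -142.2, 48.0]
tcp_rot: [3.142, 0.0, 2.233]
contact_force: [-2.6, 0.2, 5.2]
grip_width: 16.0
finger_force: 29.9
```

```bash
python3 rd.py
```

```text
16.9 [ 539.52 -142.17   48.03] 2.2333 F [-2.63  0.2   5.22] M [ 0.102  0.254 -0.067] t6 0.055 q6 -1.0575
16.95 [ 539.5  -142.19   48.02] 2.2337 F [-2.65  0.51  5.  ] M [ 0.128  0.21  -0.075] t6 -0.042 q6 -1.0579
17.0 [ 539.47 -142.17   48.  ] 2.2338 F [-2.12  0.4   4.34] M [ 0.086  0.234 -0.069] t6 -0.089 q6 -1.058
```

```bash
cat > lid.py <<'E'
from h import *
def lid(im):
    H,S,V=cv2.split(cv2.cvtColor(im,cv2.COLOR_BGR2HSV));m=(((H<8)|(H>172))&(S>150)&(V>50)).astype(np.uint8)
    n,l,st,ce=cv2.connectedComponentsWithStats(m)
    return [(st[i].tolist(),ce[i].round(2).tolist()) for i in range(1,n) if st[i,4]>40]
if __name__=='__main__':
    o=get_obs();s=capture('side')[:,:,::-1];cv2.imwrite(f"pics/s_{o['time']:.2f}.png",s)
    a=proj('side',[[562,18,127],[562,22,127]]);print('exp side',a.round(1).tolist());print('side',lid(s))
E
python3 - <<'E'
from lid import *
import glob
for f in sorted(glob.glob('pics/r?_*.png')+['pics/t4.png']): print(f,lid(cv2.imread(f)))
print('exp top',proj('top',[[562,18,127],[562,22,127]]).round(1).tolist())
E
python3 lid.py
```

```text
pics/r0_15.45.png []
pics/r0_16.18.png []
pics/r0_16.90.png []
pics/r1_15.50.png [([145, 238, 22, 23, 376], [155.6, 248.69]), ([310, 239, 23, 22, 388], [321.6, 249.52])]
pics/r1_16.23.png [([145, 238, 22, 23, 376], [155.59, 248.64]), ([310, 239, 24, 22, 390], [321.73, 249.52])]
pics/r1_16.95.png [([145, 238, 22, 22, 376], [155.58, 248.64]), ([310, 239, 24, 22, 392], [321.19, 249.46])]
pics/t4.png [([145, 238, 22, 23, 377], [155.58, 248.67]), ([310, 239, 23, 22, 389], [321.66, 249.53])]
exp top [[321.9, 249.0], [320.2, 249.1]]
exp side [[315.6, 222.6], [314.4, 223.1]]
side [([305, 218, 21, 14, 232], [314.97, 224.65]), ([337, 231, 15, 5, 41], [342.51, 232.46]), ([150, 289, 28, 20, 437], [163.46, 298.66])]
```

```bash
cat > rd.py <<'E'
from lid import *
M=[];L=[]
for i in range(3):
    o=get_obs();M.append([*o['moment'],*o['contact_force'],o['tau'][5]])
    im=capture('top')[:,:,::-1];L+=[c for s,c in lid(im) if s[0]>250]
print(round(o['time'],2),'yaw',round(o['tcp_rot'][2],4),'clicks',round((3.019-o['tcp_rot'][2])/.2618,2),'M,F,t6',np.mean(M,0).round(3),'lid',np.mean(L,0).round(2),np.std(L,0).round(2))
E
python3 rd.py
```

```text
17.15 yaw 2.2338 clicks 3.0 M,F,t6 [ 0.093  0.192 -0.119 -1.728  0.233  5.028 -0.103] lid [321.19 249.43] [0.02 0.  ]
```

Request:
arm_command(gripper=[5,5,5,5,5], dp=[[0,0,0],[0,0,0],[0,0,0],[0,0,0],[0,0,0]], twist=[0.4,0.4,0.4,0.3,0])

```text
time: 17.82
tool_pos: [539.5, -142.2, 48.0]
tcp_rot: [-3.141, 0.0, 2.103]
contact_force: [-1.7, 1.0, 5.4]
grip_width: 15.7
finger_force: 29.9
```

```bash
python3 rd.py
```

```text
17.93 yaw 2.1035 clicks 3.5 M,F,t6 [ 0.089  0.239  0.081 -1.937  0.853  5.592  0.144] lid [320.39 249.39] [0.01 0.01]
```

Request:
arm_command(gripper=[5,5,5,5,5], dp=[[0,0,0],[0,0,0],[0,0,0],[0,0,0],[0,0,0]], twist=[0.4,0.4,0.4,0.3,0])

```text
time: 18.6
tool_pos: [539.4, -142.2, 48.0]
tcp_rot: [-3.141, 0.0, 1.972]
contact_force: [-2.0, 1.0, 4.9]
grip_width: 15.8
finger_force: 29.9
```

```bash
python3 rd.py
```

```text
18.7 yaw 1.9722 clicks 4.0 M,F,t6 [ 3.700e-02  2.570e-01 -4.500e-02 -2.570e+00  4.540e-01  5.222e+00
 -4.000e-03] lid [320.09 249.37] [0.01 0.02]
```

The lid tracked the jaw by 1.85 mm over clicks 3.0 to 3.5, then moved only 0.7 mm, so the pinch came at about 3.7 clicks. Tooth 5 is the one wanted, at roughly 10 N.

Request:
arm_command(gripper=[5,5,5,5,5], dp=[[0,0,0],[0,0,0],[0,0,0],[0,0,0],[0,0,0]], twist=[0.4,0.4,0.4,0.3,0])

```text
time: 19.38
tool_pos: [539.4, -142.2, 48.0]
tcp_rot: [-3.141, 0.0, 1.842]
contact_force: [-2.8, -0.3, 5.4]
grip_width: 16.0
finger_force: 30.0
```

```bash
python3 rd.py
```

```text
19.48 yaw 1.8419 clicks 4.5 M,F,t6 [ 0.072  0.259  0.174 -2.202  0.367  5.085  0.237] lid [320.07 249.35] [0.01 0.01]
```

Request:
arm_command(gripper=[5,5,5,5,5], dp=[[0,0,0],[0,0,0],[0,0,0],[0,0,0],[0,0,0]], twist=[0.4,0.4,0.4,0.3,0])

```text
time: 20.15
tool_pos: [539.4, -142.2, 48.0]
tcp_rot: [-3.141, 0.0, 1.711]
contact_force: [-2.7, -0.1, 4.4]
grip_width: 15.6
finger_force: 29.9
```

```bash
python3 rd.py
```

```text
20.25 yaw 1.7107 clicks 5.0 M,F,t6 [ 0.02   0.291  0.079 -2.296  0.406  5.061  0.132] lid [320.08 249.37] [0.01 0.01]
```

Request:
arm_command(gripper=[5,5,5,5,5], dp=[[0,0,0],[0,0,0],[0,0,0],[0,0,0],[0,0,0]], twist=[0.2,0.1,0,0,0])

```text
time: 20.92
tool_pos: [539.4, -142.2, 48.0]
tcp_rot: [-3.141, 0.0, 1.685]
contact_force: [-2.6, 0.5, 5.3]
grip_width: 15.7
finger_force: 30.0
```

Request:
arm_command(gripper=[18,22,28,38,48], dp=[[0,0,0],[0,0,0],[0,0,0],[0,0,0],[0,0,0]], twist=[0,0,0,0,0])

```text
time: 21.55
tool_pos: [539.5, -142.1, 47.9]
tcp_rot: [-3.142, 0.0, 1.684]
contact_force: [0.2, 0.6, 0.0]
grip_width: 43.2
finger_force: 0.0
```

Request:
arm_command(gripper=[50,50,50,50,50], dp=[[0,0,-0.5],[0,0,-1],[0,0,-1],[0,0,-1],[0,0,-1]], twist=[0,0,0,0,0])

```text
time: 22.18
tool_pos: [539.6, -142.2, 162.3]
tcp_rot: [3.141, 0.001, 1.684]
contact_force: [0.2, -0.1, 0.8]
grip_width: 50.2
finger_force: 0.0
```

Request:
arm_command(gripper=[50,50,50,50,50], dp=[[0,0,-0.8],[0,0,0],[0,0,0],[0,0,0],[0,0,0]], twist=[0,0,0,0,0])

```text
time: 22.8
tool_pos: [539.2, -142.0, 179.7]
tcp_rot: [-3.14, -0.001, 1.684]
contact_force: [0.4, -0.4, -0.1]
grip_width: 50.1
finger_force: 0.0
```

```bash
python3 rd.py
python3 - <<'E'
from h import *
o=get_obs();im=capture('wrist')[:,:,::-1];cv2.imwrite('pics/w5.png',im)
k=proj('wrist',[538.3,-142.2,80],o)[0];print(o['tool_pos'],o['tcp_rot'],k)
H,S,V=cv2.split(cv2.cvtColor(im,cv2.COLOR_BGR2HSV))
x,y=k.astype(int);m=sub((V>185)&(S<60),max(x-40,0),x+40,max(y-40,0),y+40).astype(np.uint8)
n,l,st,ce=cv2.connectedComponentsWithStats(m)
for i in range(1,n):
    if st[i,4]>30:
        b=cv2.boxPoints(cv2.minAreaRect(blob(l==i)));P=cast('wrist',b,80,o);j=int(np.argmax([np.linalg.norm(P[1]-P[0]),np.linalg.norm(P[2]-P[1])]));d=P[j+1]-P[j]
        print(st[i],P.mean(0),'dir',np.degrees(np.arctan2(d[1],d[0])),np.linalg.norm(d))
E
```

```text
22.9 yaw 1.6843 clicks 5.1 M,F,t6 [ 0.009 -0.115 -0.003  0.119  0.026 -0.167 -0.   ] lid [320.08 249.35] [0.02 0.  ]
[ 539.43747975 -142.06840899  180.12990947] [-3.14108044e+00 -2.40651388e-04  1.68430420e+00] [315.21700904 238.36721677]
[314 243   5  27 115] [ 540.44064765 -155.95582249   80.        ] dir -83.43607601117677 20.65209428164152
```

View pics/w5.png

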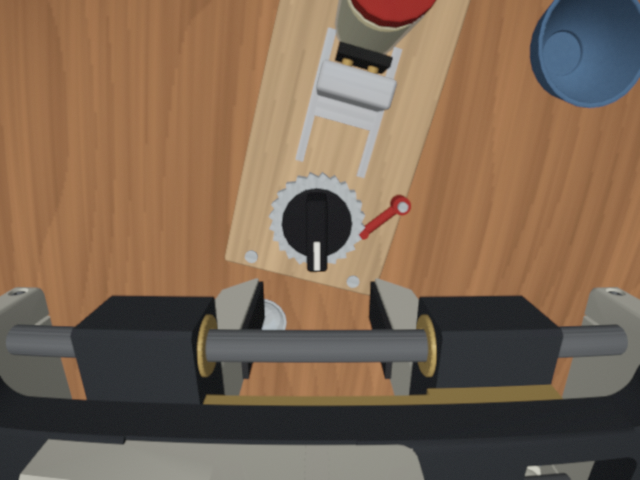

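The knob rests about 75° round, on the fifth tooth. The pad is on the jar, the jar hasn't moved since the pinch, and the gripper is clear of everything. I'm handing in the job.

```bash
python3 -c "
from plant import *
print(close_job())"
```

```text
the job is handed in; nothing more can be done
None
```

The jar stands upright on the plate, pinched against the V cheek with the pawl on the second tooth after pinching (fifth click, about 10 N estimated from the measured pinch point); the knob is released, the other things were not touched, and the job is handed in, verdict not shown.

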